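# Clamp the sample cell by feel

## Task

Stand the steel sample cell upright in the V-shaped nest of the bench clamp and let go of it. Then tighten the clamp's hexagonal hand knob clockwise until the pad bites and the resistance rises sharply, add one eighth of a turn more and no further, and let go. Leave the jar, the cup and the brass weight where they are.

Things in the scene. Friction and masses are not known exactly. Their poses are not given: they have to be found in the camera images.
- clamp: Low clamp bolted to the bench, grey plate 270 x 100 x 12 mm. Origin: centre of its underside; x along it, z up. V-block at the -x end, 70 mm square pinion housing (top 40 mm up) with the knob at the +x end. Between them a rubber-faced pad on a preloaded spring (34 mm wide, top 36 mm up) slides toward -x as the knob turns clockwise, 10 mm per rad.
- nest (a point): Centre of the nest, on the plate's top face 12 mm above the bench, at x = -65 mm, y = 0 of the clamp: the place of the centre of the cell's underside when the cell touches both V faces. Axes as the clamp's; V on its -x side, pad on its +x side. At the start there is 7 to 23 mm (it differs) between the pad and a cell touching the V.
- vee: Dark steel V-block fixed to the clamp plate, open toward +x, its top 38 mm above the bench; each face is at 55 degrees to the clamp's x axis. Origin at the nest point, axes as the clamp's.
- knob_top (a point): Top centre of the black hexagonal knob, 84 mm above the bench, at x = 85 mm of the clamp. 40 mm across flats, 28 mm high, 16 mm free below; vertical axis. Its x axis (white line) is square to a flat and turns with the knob. Turns at about 0.33 Nm; at the bite, 0.7 to 2.3 rad on, torque rises about 0.15 Nm within 0.2 rad, then 0.12 Nm per rad. That load also pushes back at rest; it stays where left.
- cell: Steel sample cell: upright cylinder 44 mm in diameter and 58 mm high with a narrower dark cap (33 mm diameter, 12 mm high) on top and a small nipple, 74 mm in all, 0.2 kg. Origin: centre of its underside. It stands on the bench at the start.
- jar: Bystander: closed amber jar with white lid, 54 mm diameter, 75 mm high. Origin: centre of its underside.
- cup: Bystander: open white ceramic cup, 60 mm diameter, 50 mm high. Origin: centre of its underside.
- weight: Bystander: brass weight with a waist and button on top, 48 mm diameter, 56 mm high. Origin: centre of its underside.

How it is judged:
By the outcome, as a careful person would: the job done as asked, in the order asked, and still so for the second after the job is handed in, with the robot touching nothing.
It also fails if it takes over 67 s, if anything falls off the work surface, if the arm or the gripper's body presses on something with over 40 N, if the wrist force passes 120 N, or if a joint passes its speed limit or range.

## Robot

A 6-joint arm with a two-finger parallel gripper is mounted at the origin on the work surface. World frame = base frame: x ahead of the robot, y to its left, z up, the work surface at z = 0. Lengths are in m, angles in rad, forces in N, time in s.
With the tool pointing down it reaches from about 0.3 to 0.95 m from the base axis. Payload 3.1 kg.
Tool frame: the origin (TCP) lies at the very end of the fingers, on their centre line; the grasp point (between the pads) lies 19 mm behind it; z points along the fingers, y is the direction in which the jaws open and shut (so a half turn about z gives the same grasp; the last joint's range is limited). The gripper opens to 85 mm and grips with 20 to 120 N. Pads are 22 mm wide; open, the fingers measure 114 mm over their backs; the gripper's body (76 mm by 85 mm) begins 54 mm behind the grasp point. The pads swing forward as they close: fully open they stand 13 mm farther back than shut.
Start: joints at [1.033, 0.308, 1.634, -0, 1.2, -0.07], TCP at [0.282, 0.558, 0.231] pointing down, gripper open.
Joint ranges: [-3.06, 3.06], [-0.79, 1.96], [0.05, 2.63], [-1.19, 4.34], [0.05, 2.64], [-2.94, 2.94]. Speed limits (rad/s): [2.79, 2.79, 3.14, 3.14, 3.14, 3.14].

## Interface

Orientations are given as a unit quaternion [x, y, z, w].
In Python, from rig import robot gives the robot as it stands.
- The arm moves only by the tool jog_arm, never from a script. Its arguments are lists of equal length, an entry for each row: "xyz": the shift along the tool's x, y, z in cm, a list of three; "twist": the turn about the tool's z in rad; "claw": the gripper's target within -1 to 1 (fully open at 1, half-way at 0, shut at -1). A call has 1 to 12 rows; each row is the pose to reach, as a shift and turn from the pose commanded when the call began, along the tool's axes at that moment; what a row does not reach only later rows make up. A row lasts 1/10 s, in which the tool goes at most 50 mm and 8.59 degrees, less where a joint would pass 70% of its speed; a pose out of reach is approached as far as the arm can. A call with a gripper value outside its range is refused whole. The fingers move at their own pace and stop on an object; "squeeze" is the grip in N (left out, the last holds). Time passes only in rows, so rows that repeat a pose let the fingers close. It gives the time, the measured TCP pose, the force and the opening at its end, in the units of the state.
- robot.get_state(): the state, without advancing time (a new reading comes with each control period).
- robot.camera(name): name is "side" or "top" or "wrist"; returns the picture (480x640x3 uint8, red, green, blue); there is no depth.
- robot.camera_params(name): a dict with "mtx" (3x3 intrinsics, pixels), "dist_coeffs" ([k1, k2, p1, p2, k3] as OpenCV has them; the pictures are not rectified), "rvec" (rotation vector, rad) and "tvec" (3), from world to camera coordinates, as OpenCV has them. Camera axes: x right, y down, z forward; pixel columns grow to the right and rows downward; lengths in m; the calibration is good to about 2 mm. A picture is of the moment at which its call begins: read the wrist's pose just before it. camera_params takes no time and is no camera call; for the wrist camera it gives the pose at the moment of the call.
- robot.hand_in(): hands the job in, once; it reports no verdict.
The state is a dict: "clock": time; "joints": joint angles; "qvel": joint speeds; "joint_torque": joint torques, N m; "tcp_pos": TCP position; "eef_rot": TCP orientation; "contact_force": force on the tool from outside, world axes, zero at the start; "ft_torque": the same for the moment, N m; "grip_width": finger opening in m.
Only numpy, scipy, OpenCV 4.12 (cv2) and the standard library are available. Lean on these libraries where they do the work, as an engineer would, in place of code of your own. Each camera call takes 0.05 s, during which the arm holds its last target. There are 200 camera calls.

## Working session

There is one attempt and no reset: what is moved stays moved. The work goes in short steps, Python scripts to look and compute and a tool call to move; the robot and the scene stay as the last step left them, time stands still between calls to the robot, and variables do not carry over. Pictures are saved under pics/ and viewed, about 8 in all and at most 12, crops included, and the job is handed in when it is done.

Besides the shell and the picture viewer there is one more tool, called by a JSON object that holds its "op" and its "data". jog_arm: Moves the arm, as the interface text tells. Its arguments: {"type":"object","properties":{"xyz":{"type":"array"},"twist":{"type":"array"},"claw":{"type":"array"},"squeeze":{"type":"number"}},"required":["xyz","twist","claw"]}

```bash
mkdir -p pics; cat > h.py <<'E'
import numpy as np, cv2
from rig import robot
def snap(name,fn):
    im=robot.camera(name); cv2.imwrite(f'pics/{fn}.png',im[:,:,::-1]); return im
def ray(name,uv,P=None):
    P=P or robot.camera_params(name)
    R=cv2.Rodrigues(np.array(P['rvec'],float))[0]; t=np.array(P['tvec'],float).ravel()
    n=cv2.undistortPoints(np.array(uv,float).reshape(-1,1,2),np.array(P['mtx']),np.array(P['dist_coeffs'])).reshape(-1,2)
    d=np.c_[n,np.ones(len(n))]@R
    return -R.T@t,d
def onz(name,uv,z,P=None):
    c,d=ray(name,uv,P); return c+d*((z-c[2])/d[:,2])[:,None]
def proj(name,X,P=None):
    P=P or robot.camera_params(name)
    return cv2.projectPoints(np.array(X,float).reshape(-1,1,3),np.array(P['rvec'],float),np.array(P['tvec'],float),np.array(P['mtx']),np.array(P['dist_coeffs']))[0].reshape(-1,2)
E
python3 - <<'E'
from h import *
snap('top','top0'); snap('side','side0')
for n in('top','side'):
    c,d=ray(n,[[320,240]]); print(n,c,d)
s=robot.get_state();print(s)
E
```

```text
top [ 0.46216613 -0.01712445  1.04024365] [[ 0.11057842  0.01544818 -0.99380356]]
side [ 0.34042544 -0.97256468  0.6921031 ] [[ 0.21429456  0.83084678 -0.51373548]]
{'clock': 0.1, 'joints': array([ 1.03328893e+00,  3.08898171e-01,  1.63505787e+00, -2.19468612e-05,
        1.19967621e+00, -6.96990201e-02]), 'qvel': array([-1.36090871e-03, -2.93249437e-03, -3.54735770e-03,  2.56363894e-05,
        6.99106067e-04,  6.07289416e-05]), 'joint_torque': array([ 6.37605126e-05, -4.16406405e+01, -2.77645701e+01, -1.40062857e-04,
        3.99801153e-03, -2.01517651e-05]), 'tcp_pos': array([0.28148434, 0.5572012 , 0.23017487]), 'eef_rot': array([ 2.31773154e-01,  9.72769328e-01, -9.76212790e-04, -2.95124173e-04]), 'contact_force': array([-0.18838763,  0.35168871,  0.23942668]), 'ft_torque': array([0.03467328, 0.02175211, 0.05378073]), 'grip_width': 0.08551094387754976}
```

View pics/top0.png

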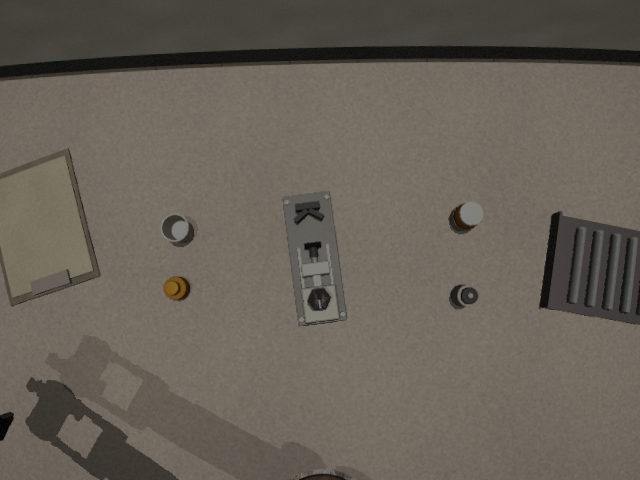

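View pics/side0.png

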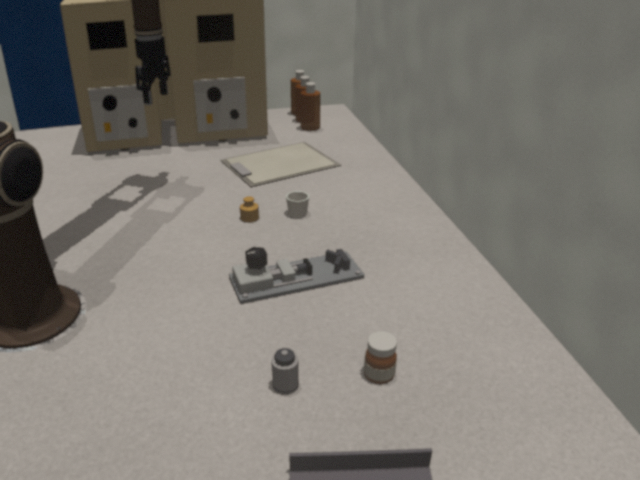

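The top view shows the cell at (467,296), jar (467,216), cup (177,229), weight (176,288), and clamp with V at (309,212) and knob at (319,299). The side view agrees (cell at (285,370), knob at (256,257)). Next I'll enlarge for precise edges.

```bash
python3 - <<'E'
from h import *
t=cv2.imread('pics/top0.png'); s=cv2.imread('pics/side0.png')
a=cv2.resize(t[185:335,270:360],None,fx=4,fy=4,interpolation=cv2.INTER_CUBIC)
b=cv2.resize(t[270:320,440:495],None,fx=6,fy=6,interpolation=cv2.INTER_CUBIC)
c=cv2.resize(s[335:395,260:315],None,fx=5,fy=5,interpolation=cv2.INTER_CUBIC)
o=np.zeros((600,700,3),np.uint8); o[:,:360]=a; o[:300,365:695]=b; o[300:600,365:640]=c
cv2.imwrite('pics/crop.png',cv2.convertScaleAbs(o,alpha=1.6))
# plate mask: grey (low saturation) vs brownish bench
hsv=cv2.cvtColor(t,cv2.COLOR_BGR2HSV); sub=hsv[185:335,270:360]
print('sat bench/plate',hsv[250,250],hsv[240,300],hsv[240,330])
m=(hsv[:,:,1]<22).astype(np.uint8)*255; k=np.zeros_like(m);k[180:340,270:360]=255; m&=k
m=cv2.morphologyEx(m,cv2.MORPH_CLOSE,np.ones((9,9)));m=cv2.morphologyEx(m,cv2.MORPH_OPEN,np.ones((5,5)))
cs=max(cv2.findContours(m,cv2.RETR_EXTERNAL,cv2.CHAIN_APPROX_NONE)[0],key=cv2.contourArea)
pts=onz('top',cs.reshape(-1,2),0.012)[:,:2]
(c0,wh,an)=cv2.minAreaRect((pts*1000).astype(np.float32)); print('plate',c0,wh,an)
# hand corners
print(onz('top',[[283,196],[329,192],[346,319],[300,325]],0.012))
print('cap top',onz('top',[[469,296]],0.070),onz('side',[[285,353]],0.070))
print('knob',onz('top',[[319,299]],0.084))
E
```

```text
sat bench/plate [ 18  37 117] [17 18 97] [30 16 96]
plate (540.6084594726562, 11.802562713623047) (267.71160888671875, 98.05540466308594) 6.783376693725586
[[ 0.67073983  0.0750076   0.012     ]
 [ 0.67733806 -0.0215521   0.012     ]
 [ 0.41384344 -0.05160314  0.012     ]
 [ 0.40297978  0.04227715  0.012     ]]
cap top [[ 0.45590809 -0.28910686  0.07      ]] [[ 0.46026242 -0.29332316  0.07      ]]
knob [[0.45574154 0.00136857 0.084     ]]
```

View pics/crop.png

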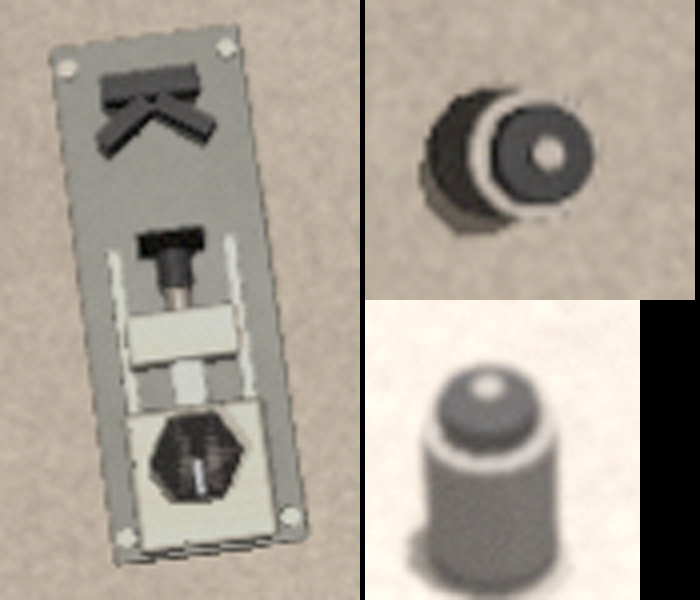

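```bash
cat >> h.py <<'E'
from scipy.spatial.transform import Rotation as Ro
C=np.array([.5406,.0118]); AN=np.deg2rad(6.78); ux=-np.array([np.cos(AN),np.sin(AN)])
nest=C-.065*ux; knob=C+.085*ux
def state():
    s=robot.get_state(); R=Ro.from_quat(s['eef_rot']).as_matrix(); return s,R,np.arctan2(R[1,1],R[0,1])
def goal(p,yaw=None):
    "shift in tool cm, twist options for jaw yaw (mod pi)"
    s,R,y=state(); sh=R.T@(np.array(p)-s['tcp_pos'])*100
    print('shift cm',sh.round(2),'yaw',round(y,3),'j6',s['joints'][5].round(3),'j1',s['joints'][0].round(3))
    if yaw is not None: print('twists',[round((y-yaw+k*np.pi+2*np.pi)%(2*np.pi)-(2*np.pi if i else 0),3) for k in(0,1) for i in (0,1)])
E
python3 - <<'E'
from h import *
c1,d1=ray('top',[[469.9,295.1]]); c2,d2=ray('side',[[284.2,351.8]])
A=np.c_[d1[0],-d2[0]]; l=np.linalg.lstsq(A,c2-c1,rcond=None)[0]; p=c1+l[0]*d1[0];q=c2+l[1]*d2[0]; print('nipple',p,q)
print('nest',nest,'knob',knob, 'R\n',state()[1].round(4))
P=(p+q)/2
goal([P[0],P[1],.16],AN+np.pi/2)
E
```

```text
nipple [ 0.45760643 -0.29076895  0.07064125] [ 0.45943458 -0.29102908  0.07070607]
nest [0.60514544 0.01947373] knob [0.45619442 0.00176513] R
 [[-8.926e-01  4.509e-01 -1.000e-03]
 [ 4.509e-01  8.926e-01 -1.800e-03]
 [ 1.000e-04 -2.000e-03 -1.000e+00]]
shift cm [-54.05 -67.7    7.15] yaw 1.103 j6 -0.07 j1 1.033
twists [np.float64(5.697), np.float64(-0.586), np.float64(2.555), np.float64(-3.728)]
```

{"op": "jog_arm", "data": {"xyz": [[-54, -67.7, 7], [-54, -67.7, 7], [-54, -67.7, 7], [-54, -67.7, 7], [-54, -67.7, 7], [-54, -67.7, 7], [-54, -67.7, 7], [-54, -67.7, 7], [-54, -67.7, 7], [-54, -67.7, 7], [-54, -67.7, 7], [-54, -67.7, 7]], "twist": [-0.586, -0.586, -0.586, -0.586, -0.586, -0.586, -0.586, -0.586, -0.586, -0.586, -0.586, -0.586], "claw": [1, 1, 1, 1, 1, 1, 1, 1, 1, 1, 1, 1]}}

```text
clock: 1.3
tcp_pos: [0.4034, -0.0285, 0.1829]
eef_rot: [-0.059, 0.998, 0.0, 0.0]
contact_force: [1.2, 0.0, -0.5]
grip_width: 0.0854
```

```bash
python3 - <<'E'
from h import *
print(state()[0]['tcp_pos'])
goal([.458,-.2905,.16],AN+np.pi/2)
E
```

```text
[ 0.40342264 -0.02848563  0.1828641 ]
shift cm [ -2.33 -26.66   2.29] yaw 1.689 j6 -1.867 j1 -0.178
twists [np.float64(6.283), np.float64(-0.0), np.float64(3.141), np.float64(-3.142)]
```

{"op": "jog_arm", "data": {"xyz": [[-2.3, -26.7, 2.3], [-2.3, -26.7, 2.3], [-2.3, -26.7, 2.3], [-2.3, -26.7, 2.3], [-2.3, -26.7, 2.3], [-2.3, -26.7, 2.3], [-2.3, -26.7, 2.3], [-2.3, -26.7, 2.3], [-2.3, -26.7, 2.3]], "twist": [0, 0, 0, 0, 0, 0, 0, 0, 0], "claw": [1, 1, 1, 1, 1, 1, 1, 1, 1]}}

```text
clock: 2.2
tcp_pos: [0.4574, -0.287, 0.1596]
eef_rot: [-0.06, 0.998, 0.001, -0.001]
contact_force: [-0.3, 0.6, -0.3]
grip_width: 0.0858
```

```bash
python3 - <<'E'
from h import *
s=state()[0]; print(s['tcp_pos'],s['joints'][5])
P=robot.camera_params('wrist'); im=snap('wrist','w0')
c,d=ray('wrist',[[320,240]],P); print(c,d); print(proj('wrist',[[.458,-.2905,.07]],P))
E
```

```text
[ 0.4574058  -0.28702709  0.15964845] -2.3318598817071288
[ 0.39409193 -0.29590521  0.30199127] [[ 0.24843697  0.02118178 -0.9685163 ]]
[[319.69319313 247.00994875]]
```

View pics/w0.png

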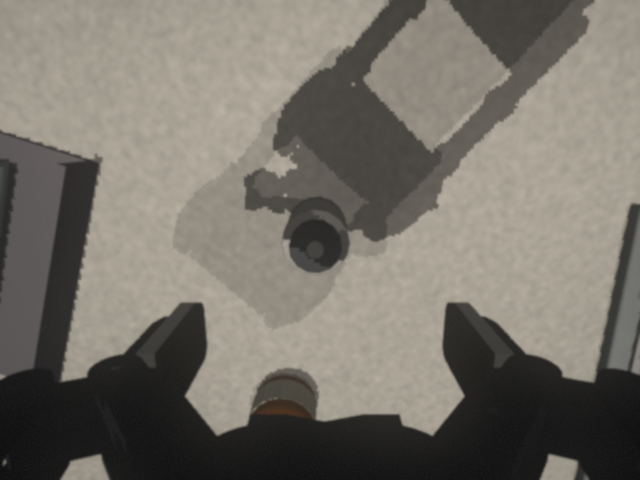

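Cap top centre at (316,245) with predicted (319.7,247): agreement within 2 mm. The jar lies well clear at the bottom.

```bash
python3 - <<'E'
from h import *
p=onz('wrist',[[316,245]],.07)[0]; print(p,onz('wrist',[[316,248]],.074))
goal([p[0],p[1],.032],AN+np.pi/2)
E
```

```text
[ 0.457314  -0.2929333  0.07     ] [[ 0.45807805 -0.29276955  0.074     ]]
shift cm [ 0.09 -0.6  12.78] yaw 1.691 j6 -2.332 j1 -0.641
twists [np.float64(0.002), np.float64(-6.282), np.float64(3.143), np.float64(-3.14)]
```

{"op": "jog_arm", "data": {"xyz": [[0.1, -0.6, 4], [0.1, -0.6, 8], [0.1, -0.6, 11], [0.1, -0.6, 12.9], [0.1, -0.6, 12.9], [0.1, -0.6, 12.9]], "twist": [0, 0, 0, 0, 0, 0], "claw": [1, 1, 1, 1, 1, 1]}}

```text
clock: 2.85
tcp_pos: [0.4579, -0.2941, 0.0314]
eef_rot: [-0.06, 0.998, 0.0, -0.0]
contact_force: [0.4, 0.5, -0.4]
grip_width: 0.0859
```

{"op": "jog_arm", "data": {"xyz": [[0, 0, 0], [0, 0, 0], [0, 0, 0], [0, 0, 0], [0, 0, 0], [0, 0, 0], [0, 0, 0], [0, 0, 0], [0, 0, 0], [0, 0, 0]], "twist": [0, 0, 0, 0, 0, 0, 0, 0, 0, 0], "claw": [-1, -1, -1, -1, -1, -1, -1, -1, -1, -1], "squeeze": 40}}

```text
clock: 3.85
tcp_pos: [0.4586, -0.2953, 0.0326]
eef_rot: [-0.059, 0.998, -0.0, 0.001]
contact_force: [0.1, 1.4, 4.7]
grip_width: 0.0431
```

```bash
python3 - <<'E'
from h import *
s,R,y=state(); print(s['tcp_pos'],R[:,2],s['contact_force'],s['grip_width'],y)
p=nest-ux*-.02
goal([p[0],p[1],.11],AN+np.pi/2)
E
```

```text
[ 0.45861205 -0.29533382  0.03261336] [ 1.65840489e-03 -4.84115577e-04 -9.99998508e-01] [0.05689819 1.36551463 4.69812644] 0.04312422457135424 1.6886122526257359
shift cm [-16.26  29.53  -7.73] yaw 1.689 j6 -2.342 j1 -0.652
twists [np.float64(6.283), np.float64(-0.001), np.float64(3.141), np.float64(-3.142)]
```

```bash
python3 - <<'E'
from h import *
uy=np.array([-ux[1],ux[0]])
f=lambda u,z:[(1000*(q[:2]-C)@np.c_[ux,uy]).round(1) for q in onz('top',u,z)]
# pad front top edge corners; V tips; V apex (crop px/4+offset)
w=lambda l:[[270+a/4-.4,185+b/4-.4] for a,b in l]
print('pad edge',f(w([(138,235),(204,228)]),.036))
print('V tips/apex/back',f(w([(99,147),(215,125),(150,104),(102,75),(198,66)]),.038))
print('knob',f(w([(197,455)]),.084), 'line',f(w([(195,462),(202,495)]),.084))
E
```

```text
pad edge [array([-29.1, -15.6]), array([-28.1,  17.9])]
V tips/apex/back [array([-76. , -29.3]), array([-79.2,  30.5]), array([-94.4,  -0.8]), array([-112.6,  -23.1]), array([-110.5,   26. ])]
knob [array([84.2,  0.2])] line [array([87.4, -1.2]), array([1.033e+02, 1.000e-01])]
```

{"op": "jog_arm", "data": {"xyz": [[0, 0, -4], [0, 0, -8], [-5, 5, -8], [-8, 10, -8], [-10, 15, -8], [-13, 20, -8], [-14, 24, -8], [-16, 28, -8], [-17.3, 29.5, -8], [-17.3, 29.5, -8], [-17.3, 29.5, -8], [-17.3, 29.5, -8]], "twist": [0, 0, 0, 0, 0, 0, 0, 0, 0, 0, 0, 0], "claw": [-1, -1, -1, -1, -1, -1, -1, -1, -1, -1, -1, -1]}}

```text
clock: 5.05
tcp_pos: [0.5939, 0.0174, 0.1107]
eef_rot: [-0.059, 0.998, -0.0, -0.001]
contact_force: [0.2, -0.7, -2.3]
grip_width: 0.0429
```

```bash
python3 - <<'E'
from h import *
s,R,y=state(); print(s['tcp_pos'],R[:,2],s['qvel'].max())
P=robot.camera_params('wrist'); im=snap('wrist','w1')
t=s['tcp_pos']; print('cap axis pred',proj('wrist',[t+[0,0,.040],t+[0,0,.044]],P))
print('nest, knob',proj('wrist',[[*nest,.012],[*knob,.084]],P))
E
```

```text
[0.59389957 0.0174403  0.11071615] [-1.27926910e-03 -5.23760741e-04 -9.99999045e-01] 0.004574675771268445
cap axis pred [[327.41274486 364.64953723]
 [327.52187351 372.50692702]]
nest, knob [[326.78257944 260.18628471]
 [328.81803165 -74.41143215]]
```

View pics/w1.png

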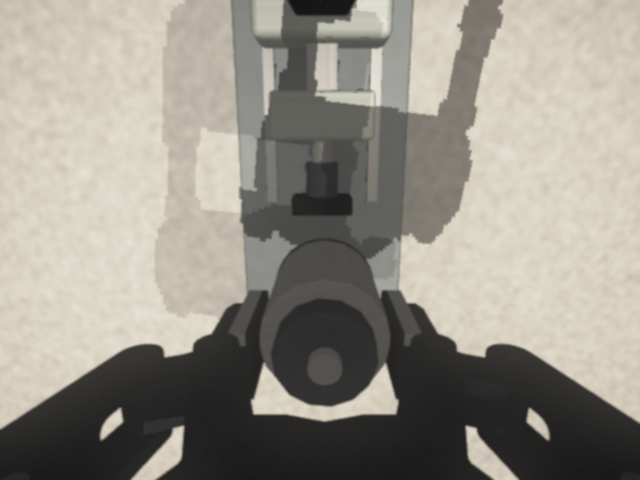

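Cell held upright; cap centre (324,352), nipple (325,366); pad face lower edge at row 215, centred x=322; plate edges at 237/407 on row 100.

```bash
python3 - <<'E'
from h import *
uy=np.array([-ux[1],ux[0]])
f=lambda u,z:(1000*(onz('wrist',u,z)[:,:2]-C)@np.c_[ux,uy]).round(1)
t=state()[0]['tcp_pos']; print('tcp',(1000*(t[:2]-C)@np.c_[ux,uy]).round(1))
print('nipple',f([[325,366]],t[2]+.043),'cap',f([[324,352]],t[2]+.039))
print('pad edge',f([[292,215],[352,215]],.036),'plate',f([[237,100],[407,100],[246,270],[400,270]],.012))
E
```

```text
tcp [-53.5   1.1]
nipple [[-52.1   1.8]] cap [[-50.    2.1]]
pad edge [[-31.1  20. ]
 [-31.1 -13.5]] plate [[ 31.5  52.2]
 [ 31.5 -45.6]
 [-71.5  52.3]
 [-71.6 -46.7]]
```

{"op": "jog_arm", "data": {"xyz": [[-0.85, -0.05, 0], [-0.85, -0.05, 2], [-0.85, -0.05, 4], [-0.85, -0.05, 5], [-0.85, -0.05, 6], [-0.85, -0.05, 6.4], [-0.85, -0.05, 6.4], [-0.85, -0.05, 6.4]], "twist": [0, 0, 0, 0, 0, 0, 0, 0], "claw": [-1, -1, -1, -1, -1, -1, -1, -1]}}

```text
clock: 5.9
tcp_pos: [0.6039, 0.0187, 0.0476]
eef_rot: [-0.059, 0.998, -0.0, 0.001]
contact_force: [0.1, -0.1, -0.9]
grip_width: 0.0427
```

{"op": "jog_arm", "data": {"xyz": [[-0.2, 0, 0], [-0.3, 0, 0], [-0.3, 0, 0], [-0.3, 0, 0]], "twist": [0, 0, 0, 0], "claw": [-1, -1, -1, -1]}}

```text
clock: 6.3
tcp_pos: [0.6056, 0.0188, 0.0472]
eef_rot: [-0.059, 0.998, -0.0, -0.001]
contact_force: [-5.0, -2.4, 1.3]
grip_width: 0.0427
```

{"op": "jog_arm", "data": {"xyz": [[0, -0.1, 0], [-0.05, -0.12, 0], [-0.05, -0.12, 0]], "twist": [0, 0, 0], "claw": [-1, -1, -1]}}

```text
clock: 6.6
tcp_pos: [0.6063, 0.018, 0.0467]
eef_rot: [-0.059, 0.998, 0.0, -0.001]
contact_force: [-4.4, -2.0, -0.2]
grip_width: 0.0432
```

{"op": "jog_arm", "data": {"xyz": [[-0.05, -0.1, 0], [-0.1, -0.1, 0], [-0.1, -0.1, 0]], "twist": [0, 0, 0], "claw": [-1, -1, -1]}}

```text
clock: 6.9
tcp_pos: [0.6069, 0.0174, 0.0466]
eef_rot: [-0.059, 0.998, 0.0, -0.001]
contact_force: [-5.7, 0.2, 0.3]
grip_width: 0.0428
```

{"op": "jog_arm", "data": {"xyz": [[0, 0, 0.15], [0, 0, 0.25], [0, 0, 0.25], [0, 0, 0.25]], "twist": [0, 0, 0, 0], "claw": [-1, -1, -1, -1]}}

```text
clock: 7.3
tcp_pos: [0.6068, 0.0174, 0.0448]
eef_rot: [-0.059, 0.998, 0.0, -0.001]
contact_force: [-5.6, -0.1, 4.0]
grip_width: 0.0426
```

{"op": "jog_arm", "data": {"xyz": [[0, 0, 0.1], [0, 0, 0.1], [0, 0, 0.1], [0, 0, 0.1], [0, 0, 0.1], [0, 0, 0.1], [0, 0, 0.1]], "twist": [0, 0, 0, 0, 0, 0, 0], "claw": [-1, -1, 1, 1, 1, 1, 1]}}

```text
clock: 8.0
tcp_pos: [0.6085, 0.0172, 0.0436]
eef_rot: [-0.059, 0.998, -0.0, 0.001]
contact_force: [0.2, 0.3, -0.4]
grip_width: 0.0854
```

{"op": "jog_arm", "data": {"xyz": [[0, 0, -3], [0, 0, -7], [5, 0, -10], [10, 0, -10], [13, 0, -10], [13, 0, -10], [13, 0, -10], [13, 0, -10]], "twist": [0, 0, 0, 0, 0, 0, 0, 0], "claw": [1, 1, 1, 1, 1, 1, 1, 1]}}

```text
clock: 8.8
tcp_pos: [0.4807, 0.0017, 0.1442]
eef_rot: [-0.059, 0.998, -0.0, 0.001]
contact_force: [0.8, 0.6, 0.1]
grip_width: 0.0848
```

```bash
python3 - <<'E'
from h import *
t=snap('top','top1'); s=snap('side','side1'); P=robot.camera_params('wrist'); w=snap('wrist','w2')
print(state()[0]['tcp_pos'], 'knob px',proj('wrist',[[*knob,.084]],P),'cell cap',proj('wrist',[[*nest,.082],[*nest,.012]],P))
a=cv2.resize(s[215:305,220:370],None,fx=3,fy=3,interpolation=cv2.INTER_CUBIC)
o=np.zeros((600,800,3),np.uint8); o[:,:350]=cv2.resize(t[185:335,270:357],(350,600),interpolation=cv2.INTER_CUBIC)
o[:270,350:800]=a; o[270:600,350:790]=cv2.resize(w,(440,330)); cv2.imwrite('pics/c2.png',cv2.convertScaleAbs(o[:,:,::-1],alpha=1.4))
E
```

```text
[0.48043619 0.00183092 0.1437921 ] knob px [[331.60539042 216.46686403]] cell cap [[330.17797478 452.44881507]
 [328.90035243 384.4620168 ]]
```

View pics/c2.png

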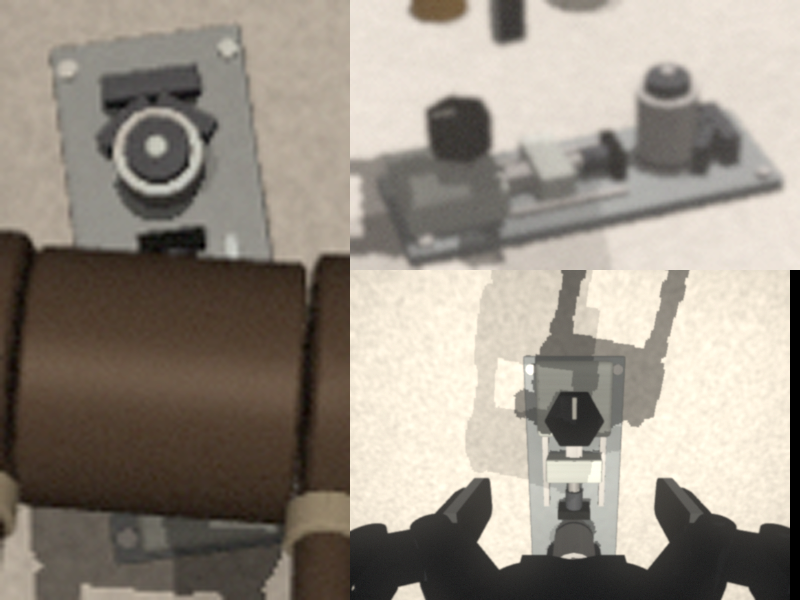

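The cell stands upright in the V (left panel centre (157,147), right panel (667,115)); the knob is at about (326,214) in the wrist picture, white line nearly along clamp x. Now the hexagon's precise pose.

```bash
cat > kn.py <<'E'
from h import *
def knobpose(fn,P,u0):
    g=cv2.imread(f'pics/{fn}.png',0); x,y=map(int,u0)
    m=np.zeros_like(g); m[y-60:y+60,x-60:x+60]=(g[y-60:y+60,x-60:x+60]<42)*255
    m=cv2.morphologyEx(m,cv2.MORPH_CLOSE,np.ones((7,7)))
    cs=max(cv2.findContours(m,cv2.RETR_EXTERNAL,cv2.CHAIN_APPROX_NONE)[0],key=cv2.contourArea)
    h=cv2.convexHull(cs); mm=cv2.moments(h); ap=cv2.approxPolyDP(h,6,True).reshape(-1,2)
    W=onz('wrist',ap,.084,P)[:,:2]; c=W.mean(0)
    th=np.arctan2(*(W-c).T[::-1]); rr=np.hypot(*(W-c).T)
    flat=np.angle(np.exp(6j*(th-np.pi/6)).mean())/6
    # white line
    b=np.zeros_like(g); b[y-30:y+30,x-30:x+30]=(g[y-30:y+30,x-30:x+30]>90)*255
    yy,xx=np.nonzero(b); L=onz('wrist',np.c_[xx,yy],.084,P)[:,:2] if len(xx) else None
    print('corners',ap.tolist(),'r mm',(rr*1000).round(1),'centre',c.round(4),'flat dir mod60',flat.round(4))
    if L is not None and len(L)>5:
        vx=cv2.fitLine((L*1000).astype(np.float32),cv2.DIST_L2,0,.01,.01).ravel(); print('line n',len(L),'dir',np.arctan2(vx[1],vx[0]).round(3),'mean',L.mean(0))
    return c,flat
E
python3 - <<'E'
from kn import *
P=robot.camera_params('wrist')
knobpose('w2',P,(326,214)); goal([*knob,.13])
E
```

```text
corners [[345, 178], [367, 221], [347, 253], [306, 254], [284, 220], [307, 178]] r mm [22.7 21.4 22.1 22.3 21.9 22.8] centre [ 0.457 -0.001] flat dir mod60 0.1214
line n 175 dir -0.579 mean [ 0.44724604 -0.00064147]
shift cm [2.41 0.28 1.38] yaw 1.689 j6 -1.776 j1 -0.087
```

```bash
python3 - <<'E'
from h import *
goal([.4565,-.0002,.052],2.213)
E
```

```text
shift cm [2.41 0.08 9.18] yaw 1.689 j6 -1.776 j1 -0.087
twists [np.float64(5.759), np.float64(-0.524), np.float64(2.618), np.float64(-3.665)]
```

{"op": "jog_arm", "data": {"xyz": [[2.4, 0.1, 0], [2.4, 0.1, 1], [2.4, 0.1, 2], [2.4, 0.1, 4], [2.4, 0.1, 6], [2.4, 0.1, 8], [2.4, 0.1, 9.2], [2.4, 0.1, 9.2], [2.4, 0.1, 9.2]], "twist": [-0.524, -0.524, -0.524, -0.524, -0.524, -0.524, -0.524, -0.524, -0.524], "claw": [1, 1, 1, 1, 1, 1, 1, 1, 1]}}

```text
clock: 9.85
tcp_pos: [0.4554, -0.0, 0.0516]
eef_rot: [-0.316, 0.949, -0.0, -0.0]
contact_force: [0.2, 0.7, 0.1]
grip_width: 0.0854
```

{"op": "jog_arm", "data": {"xyz": [[0, 0, 0], [0, 0, 0], [0, 0, 0], [0, 0, 0], [0, 0, 0], [0, 0, 0], [0, 0, 0], [0, 0, 0], [0, 0, 0], [0, 0, 0]], "twist": [0, 0, 0, 0, 0, 0, 0, 0, 0, 0], "claw": [-1, -1, -1, -1, -1, -1, -1, -1, -1, -1], "squeeze": 70}}

```text
clock: 10.85
tcp_pos: [0.4563, -0.0008, 0.0528]
eef_rot: [-0.316, 0.949, -0.001, 0.001]
contact_force: [-0.7, -3.0, 5.9]
grip_width: 0.0391
```

```bash
cat > st.py <<'E'
from h import *
s,R,y=state(); print(s['clock'],s['tcp_pos'].round(4),'yaw %.3f turned %.3f'%(y,(2.213-y)%6.2832),'F',s['contact_force'].round(1),'T',s['ft_torque'].round(3),'jt6',s['joint_torque'][5].round(3),'j6',s['joints'][5].round(3),s['grip_width'].round(4))
E
python3 st.py
```

```text
Traceback (most recent call last):
  File "st.py", line 2, in <module>
    s,R,y=state(); print(s['clock'],s['tcp_pos'].round(4),'yaw %.3f turned %.3f'%(y,(2.213-y)%6.2832),'F',s['contact_force'].round(1),'T',s['ft_torque'].round(3),'jt6',s['joint_torque'][5].round(3),'j6',s['joints'][5].round(3),s['grip_width'].round(4))
                                                                                                                                                                                                                                   ^^^^^^^^^^^^^^^^^^^^^
AttributeError: 'float' object has no attribute 'round'
```

```bash
sed -i "s/,s\['grip_width'\].round(4))/)/; s/2\.213-y)/2.213-y+.5)/; s/%6.2832)/%6.2832-.5)/" st.py; python3 st.py
```

```text
10.85 [ 0.4563 -0.0008  0.0528] yaw 2.213 turned -0.000 F [-0.7 -3.   5.9] T [-0.486  0.168 -0.131] jt6 -0.09 j6 -2.309
```

{"op": "jog_arm", "data": {"xyz": [[0, 0, 0], [0, 0, 0], [0, 0, 0], [0, 0, 0], [0, 0, 0], [0, 0, 0], [0, 0, 0], [0, 0, 0]], "twist": [0.05, 0.1, 0.15, 0.2, 0.25, 0.3, 0.35, 0.4], "claw": [-1, -1, -1, -1, -1, -1, -1, -1]}}

```text
clock: 11.65
tcp_pos: [0.4561, -0.0004, 0.0527]
eef_rot: [-0.121, 0.993, -0.001, 0.001]
contact_force: [-0.8, -1.2, 7.5]
grip_width: 0.0391
```

```bash
python3 st.py
```

```text
11.65 [ 4.561e-01 -4.000e-04  5.270e-02] yaw 1.813 turned 0.400 F [-0.8 -1.2  7.5] T [-0.246  0.169  0.432] jt6 0.001 j6 -1.908
```

{"op": "jog_arm", "data": {"xyz": [[0, 0, 0], [0, 0, 0], [0, 0, 0], [0, 0, 0], [0, 0, 0], [0, 0, 0], [0, 0, 0], [0, 0, 0]], "twist": [0.05, 0.1, 0.15, 0.2, 0.25, 0.3, 0.35, 0.4], "claw": [-1, -1, -1, -1, -1, -1, -1, -1]}}

```text
clock: 12.45
tcp_pos: [0.456, 0.0, 0.0527]
eef_rot: [0.079, 0.997, -0.0, 0.001]
contact_force: [-1.0, 0.1, 7.7]
grip_width: 0.039
```

```bash
python3 st.py
```

```text
12.45 [0.456  0.     0.0527] yaw 1.413 turned 0.800 F [-1.   0.1  7.7] T [-0.024  0.112  0.356] jt6 0.003 j6 -1.508
```

{"op": "jog_arm", "data": {"xyz": [[0, 0, 0], [0, 0, 0], [0, 0, 0], [0, 0, 0]], "twist": [0.05, 0.1, 0.15, 0.2], "claw": [-1, -1, -1, -1]}}

```text
clock: 12.85
tcp_pos: [0.4561, 0.0002, 0.0527]
eef_rot: [0.178, 0.984, 0.0, 0.001]
contact_force: [-1.2, 2.1, 6.8]
grip_width: 0.0391
```

```bash
python3 st.py
```

```text
12.85 [4.561e-01 2.000e-04 5.270e-02] yaw 1.212 turned 1.001 F [-1.2  2.1  6.8] T [0.113 0.067 0.344] jt6 0.004 j6 -1.308
```

{"op": "jog_arm", "data": {"xyz": [[0, 0, 0], [0, 0, 0], [0, 0, 0]], "twist": [0.05, 0.1, 0.15], "claw": [-1, -1, -1]}}

```text
clock: 13.15
tcp_pos: [0.4562, 0.0004, 0.0527]
eef_rot: [0.252, 0.968, 0.0, 0.001]
contact_force: [-0.4, 1.7, 6.7]
grip_width: 0.0391
```

```bash
python3 st.py
```

```text
13.15 [4.562e-01 4.000e-04 5.270e-02] yaw 1.062 turned 1.151 F [-0.4  1.7  6.7] T [0.171 0.104 0.335] jt6 0.005 j6 -1.158
```

{"op": "jog_arm", "data": {"xyz": [[0, 0, 0], [0, 0, 0]], "twist": [0.05, 0.1], "claw": [-1, -1]}}

```text
clock: 13.35
tcp_pos: [0.4563, 0.0005, 0.0527]
eef_rot: [0.3, 0.954, 0.001, 0.001]
contact_force: [-0.1, 1.2, 6.3]
grip_width: 0.0388
```

```bash
python3 st.py
```

```text
13.35 [0.4563 0.0005 0.0527] yaw 0.962 turned 1.251 F [-0.1  1.2  6.3] T [0.242 0.057 0.338] jt6 0.005 j6 -1.058
```

{"op": "jog_arm", "data": {"xyz": [[0, 0, 0], [0, 0, 0]], "twist": [0.05, 0.1], "claw": [-1, -1]}}

```text
clock: 13.55
tcp_pos: [0.4563, 0.0006, 0.0527]
eef_rot: [0.347, 0.938, 0.001, 0.001]
contact_force: [0.1, 2.1, 6.1]
grip_width: 0.0389
```

```bash
python3 st.py
```

```text
13.55 [0.4563 0.0006 0.0527] yaw 0.862 turned 1.351 F [0.1 2.1 6.1] T [0.335 0.045 0.331] jt6 0.019 j6 -0.958
```

{"op": "jog_arm", "data": {"xyz": [[0, 0, 0], [0, 0, 0]], "twist": [0.05, 0.1], "claw": [-1, -1]}}

```text
clock: 13.75
tcp_pos: [0.4564, 0.0006, 0.0527]
eef_rot: [0.393, 0.92, 0.001, 0.001]
contact_force: [-0.4, 3.0, 4.9]
grip_width: 0.0391
```

```bash
python3 st.py
```

```text
13.75 [0.4564 0.0006 0.0527] yaw 0.763 turned 1.450 F [-0.4  3.   4.9] T [0.413 0.038 0.517] jt6 0.177 j6 -0.859
```

{"op": "jog_arm", "data": {"xyz": [[0, 0, 0], [0, 0, 0]], "twist": [0.03, 0.05], "claw": [-1, -1]}}

```text
clock: 13.95
tcp_pos: [0.4565, 0.0007, 0.0527]
eef_rot: [0.415, 0.91, 0.001, 0.001]
contact_force: [0.7, 3.8, 6.6]
grip_width: 0.0391
```

```bash
python3 st.py
```

```text
13.95 [0.4565 0.0007 0.0527] yaw 0.714 turned 1.499 F [0.7 3.8 6.6] T [0.433 0.019 0.502] jt6 0.41 j6 -0.81
```

{"op": "jog_arm", "data": {"xyz": [[0, 0, 0], [0, 0, 0]], "twist": [0.05, 0.1], "claw": [-1, -1]}}

```text
clock: 14.15
tcp_pos: [0.4565, 0.0008, 0.0527]
eef_rot: [0.461, 0.887, 0.001, 0.001]
contact_force: [1.7, 2.7, 4.9]
grip_width: 0.0391
```

```bash
python3 st.py
```

```text
14.15 [0.4565 0.0008 0.0527] yaw 0.613 turned 1.600 F [1.7 2.7 4.9] T [ 0.49  -0.117  0.563] jt6 0.19 j6 -0.709
```

{"op": "jog_arm", "data": {"xyz": [[0, 0, 0], [0, 0, 0], [0, 0, 0], [0, 0, 0]], "twist": [0.05, 0.1, 0.15, 0.2], "claw": [-1, -1, -1, -1]}}

```text
clock: 14.55
tcp_pos: [0.4567, 0.0009, 0.0527]
eef_rot: [0.547, 0.837, 0.001, 0.001]
contact_force: [1.6, 4.0, 4.6]
grip_width: 0.039
```

```bash
python3 st.py
```

```text
14.55 [0.4567 0.0009 0.0527] yaw 0.413 turned 1.800 F [1.6 4.  4.6] T [ 0.521 -0.095  0.527] jt6 0.218 j6 -0.509
```

{"op": "jog_arm", "data": {"xyz": [[0, 0, 0], [0, 0, 0], [0, 0, 0], [0, 0, 0], [0, 0, 0], [0, 0, 0], [0, 0, 0], [0, 0, 0], [0, 0, 0], [0, 0, 0]], "twist": [0.05, 0.1, 0.15, 0.2, 0.25, 0.3, 0.35, 0.385, 0.385, 0.385], "claw": [-1, -1, -1, -1, -1, -1, -1, -1, -1, -1]}}

```text
clock: 15.55
tcp_pos: [0.4571, 0.0009, 0.0527]
eef_rot: [0.697, 0.717, 0.002, 0.001]
contact_force: [3.2, 5.4, 5.1]
grip_width: 0.0392
```

```bash
python3 st.py
```

```text
15.55 [0.4571 0.0009 0.0527] yaw 0.028 turned 2.185 F [3.2 5.4 5.1] T [ 0.717 -0.253  0.158] jt6 0.143 j6 -0.125
```

{"op": "jog_arm", "data": {"xyz": [[0, 0, 0], [0, 0, 0], [0, 0, 0], [0, 0, 0], [0, 0, 0], [0, 0, 0]], "twist": [0, 0, 0, 0, 0, 0], "claw": [1, 1, 1, 1, 1, 1]}}

```text
clock: 16.15
tcp_pos: [0.4547, -0.0001, 0.0514]
eef_rot: [0.697, 0.717, -0.0, -0.0]
contact_force: [0.5, 0.3, 0.3]
grip_width: 0.0856
```

{"op": "jog_arm", "data": {"xyz": [[0, 0, -3], [0, 0, -7], [0, 0, -10], [-4, 0, -12], [-8, 0, -14], [-8, 3, -14], [-8, 3, -14], [-8, 3, -14]], "twist": [0, 0, 0, 0, 0, 0, 0, 0], "claw": [1, 1, 1, 1, 1, 1, 1, 1]}}

```text
clock: 16.95
tcp_pos: [0.4868, -0.0792, 0.1912]
eef_rot: [0.697, 0.717, -0.0, -0.001]
contact_force: [-1.1, 0.2, 1.0]
grip_width: 0.0851
```

```bash
python3 st.py; python3 - <<'E'
from kn import *
P=robot.camera_params('wrist'); w=snap('wrist','w3'); s=snap('side','side2')
u=proj('wrist',[[.4565,0,.084]],P)[0]; print(u)
a=cv2.resize(s[215:305,220:370],None,fx=3,fy=3,interpolation=cv2.INTER_CUBIC)
o=np.zeros((600,640,3),np.uint8); o[:270,:450]=a; o[270:600,:440]=cv2.resize(w,(440,330)); cv2.imwrite('pics/c3.png',cv2.convertScaleAbs(o[:,:,::-1],alpha=1.4))
knobpose('w3',P,u)
E
```

```text
16.95 [ 0.4868 -0.0792  0.1912] yaw 0.028 turned 2.185 F [-1.1  0.2  1. ] T [ 0.019 -0.025  0.009] jt6 0.003 j6 -0.277
[275.62752596 110.77523891]
corners [[248, 101], [302, 118], [311, 132], [278, 149], [249, 131]] r mm [22.5 15.6 20.4 13.3 17.7] centre [ 0.4577 -0.0089] flat dir mod60 -0.1788
line n 519 dir 0.472 mean [0.45461837 0.00826836]
```

View pics/c3.png

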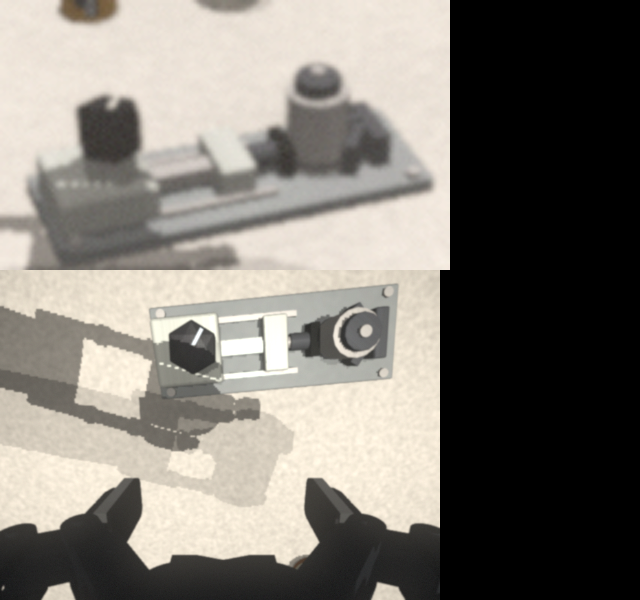

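Cell upright with the pad against it; white line from about (278,110) to (292,84) in the wrist picture.

```bash
python3 - <<'E'
from kn import *
P=robot.camera_params('wrist'); g=cv2.imread('pics/w3.png',0)
sub=g[80:118,272:298]; m=(sub>90).astype(np.uint8)
n,l,st,ce=cv2.connectedComponentsWithStats(m); print(st.tolist(),ce.round(1).tolist())
for i in range(1,n):
    if st[i,4]<20: continue
    yy,xx=np.nonzero(l==i); L=onz('wrist',np.c_[xx+272,yy+80],.084,P)[:,:2]
    v=cv2.fitLine((L*1000).astype(np.float32),cv2.DIST_L2,0,.01,.01).ravel(); a=np.arctan2(v[1],v[0])
    print(i,len(L),a.round(3),'turned',[(np.pi+AN-a-k*np.pi).round(3) for k in (0,1)])
E
```

```text
[[0, 0, 26, 38, 744], [6, 0, 20, 31, 244]] [[11.6, 19.5], [15.3, 15.5]]
1 244 1.066 turned [np.float64(2.194), np.float64(-0.947)]
```

```bash
python3 -c "
from h import *
print(robot.get_state()['clock']); print(robot.hand_in())"
```

```text
17.05
the job is handed in; nothing more can be done
None
```

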